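Strip the plug-in relays from a control unit

TASK

Slide the lock bar of the relay unit by its black grip to its open end stop, then take out every relay fitted in it: rock each one gently side to side, some ten degrees each way, until its pins come free, never hauling straight up so hard that the green board bows up by more than about 3 mm, and put it in the grey tray, any way up. When all the relays lie in the tray, slide the lock bar fully back to its locked end; leave the other things on the bench where they are.

Things in the scene. Friction and masses are not known exactly. Their poses are not given: they have to be found in the camera images.
- unit: the relay unit, a flat metal chassis 120 (x) x 290 (y) x 30 mm high, fixed to the bench; origin at the centre of its underside. Four black sockets stand in a row along its y axis at y = -98, -46, 6 and 58 mm (x = 0), their tops 42 mm above the bench; some hold a relay, others are empty
- lock (a joint): steel lock bar along the unit's +x side (x = 27 to 34 mm, up to 53 mm above the bench), a tab per socket reaching in to x = 20 mm. 0 = locked, tabs over the relays' flanges; grows as it slides along the unit's +y; 0.028 m = open, at the end stop, tabs beside the flanges. About 3 N of friction, stays where it is left
- board (a joint): how far the green circuit board that carries the four sockets is bowed up, m: 0 = flat on the chassis; springy, it lifts by 1 mm for each 7 N of pull beyond the first 5 N and springs back; more than 3 mm damages it
- lock_grip (a point): middle of the upper part of the lock bar's upright black grip, 68 mm above the bench; the grip is 24 mm along the unit's x, 12 mm along its y, its top 80 mm above the bench; it moves with the bar and stands at x = 38, y = 105 mm of the unit when locked
- tray: open grey tray, loose, 0.6 kg, 170 (x) x 210 (y) x 36 mm high outside, walls and floor about 4 mm; origin at the centre of its underside
- relay1 (a point): plug-in relay in socket 1: centre of its white cover, 36 mm along its x, 30 along its y, 56 tall (z up), 90 g; below the cover stand pins 10 mm long; around its lower edge a black flange, 46 x 30 x 5 mm. Seated, its axes are the unit's and its top is 98 mm above the bench; neighbours stand 52 mm apart along the unit's y. None if absent
- relay1_foot (a point): point midway between the pin tips of relay 1, 38 mm below the cover's centre along its z. Two pairs of pins, at x = -11 and +11 mm, each pair clamped by spring contacts with about 20 N of friction, up or down, so a straight pull takes about 40 N and bows the board too far. It is free when its pins are 10 mm up
- seat1 (a point): where the foot point of relay 1 lies when seated: in socket 1, 32 mm above the bench, 10 mm below the socket's top. The relay is leaned about the unit's y axis (gripped across its x), one x end up, then the other, 8 to 12 degrees each way: it climbs a few mm at each lean and stays where it is left
- relay2 (a point): plug-in relay in socket 2: centre of its white cover, 36 mm along its x, 30 along its y, 56 tall (z up), 90 g; below the cover stand pins 10 mm long; around its lower edge a black flange, 46 x 30 x 5 mm. Seated, its axes are the unit's and its top is 98 mm above the bench; neighbours stand 52 mm apart along the unit's y. None if absent
- relay2_foot (a point): point midway between the pin tips of relay 2, 38 mm below the cover's centre along its z. Two pairs of pins, at x = -11 and +11 mm, each pair clamped by spring contacts with about 20 N of friction, up or down, so a straight pull takes about 40 N and bows the board too far. It is free when its pins are 10 mm up
- seat2 (a point): where the foot point of relay 2 lies when seated: in socket 2, 32 mm above the bench, 10 mm below the socket's top. The relay is leaned about the unit's y axis (gripped across its x), one x end up, then the other, 8 to 12 degrees each way: it climbs a few mm at each lean and stays where it is left
- relay3 (a point): plug-in relay in socket 3: centre of its white cover, 36 mm along its x, 30 along its y, 56 tall (z up), 90 g; below the cover stand pins 10 mm long; around its lower edge a black flange, 46 x 30 x 5 mm. Seated, its axes are the unit's and its top is 98 mm above the bench; neighbours stand 52 mm apart along the unit's y. None if absent
- relay3_foot (a point): point midway between the pin tips of relay 3, 38 mm below the cover's centre along its z. Two pairs of pins, at x = -11 and +11 mm, each pair clamped by spring contacts with about 20 N of friction, up or down, so a straight pull takes about 40 N and bows the board too far. It is free when its pins are 10 mm up
- seat3 (a point): where the foot point of relay 3 lies when seated: in socket 3, 32 mm above the bench, 10 mm below the socket's top. The relay is leaned about the unit's y axis (gripped across its x), one x end up, then the other, 8 to 12 degrees each way: it climbs a few mm at each lean and stays where it is left
- relay4 (a point): plug-in relay in socket 4: centre of its white cover, 36 mm along its x, 30 along its y, 56 tall (z up), 90 g; below the cover stand pins 10 mm long; around its lower edge a black flange, 46 x 30 x 5 mm. Seated, its axes are the unit's and its top is 98 mm above the bench; neighbours stand 52 mm apart along the unit's y. None if absent
- relay4_foot (a point): point midway between the pin tips of relay 4, 38 mm below the cover's centre along its z. Two pairs of pins, at x = -11 and +11 mm, each pair clamped by spring contacts with about 20 N of friction, up or down, so a straight pull takes about 40 N and bows the board too far. It is free when its pins are 10 mm up
- seat4 (a point): where the foot point of relay 4 lies when seated: in socket 4, 32 mm above the bench, 10 mm below the socket's top. The relay is leaned about the unit's y axis (gripped across its x), one x end up, then the other, 8 to 12 degrees each way: it climbs a few mm at each lean and stays where it is left
- motor: bystander: bare vacuum-cleaner motor, silver, 116 mm wide base, 90 mm tall
- screwdriver: bystander: screwdriver, 170 mm long
- jar: bystander: closed glass jar, 60 mm wide, 70 mm tall
- carton: bystander: cardboard carton 90 x 120 x 60 mm
- wrench: bystander: wrench, 160 mm
- brush: bystander: brush, 180 mm
- cup: bystander: white mug, 70 mm wide, 80 mm tall
Not all that is in view belongs to the job. What is shaped like the part that bears relay2 but blue or red is not meant.

How it is judged:
On the way, in this order (a step that is already met when the one before it is completed fails the run):
1. the lock bar is at its open end stop (within 3 mm) (value of joint lock above 0.025 m), for 0.2 s.
2. every relay that was fitted is in the tray (x of relay1 in the frame of tray between -0.08 and 0.08 m and y of relay1 in the frame of tray between -0.1 and 0.1 m and z of each of relay1, relay2, relay3, relay4 in the frame of tray below 0.055 m and x of relay2 in the frame of tray between -0.08 and 0.08 m and y of relay2 in the frame of tray between -0.1 and 0.1 m and x of relay3 in the frame of tray between -0.08 and 0.08 m and y of relay3 in the frame of tray between -0.1 and 0.1 m and x of relay4 in the frame of tray between -0.08 and 0.08 m and y of relay4 in the frame of tray between -0.1 and 0.1 m), for 0.2 s.
3. the lock bar is back at its locked end (within 3 mm) (value of joint lock below 0.003 m), for 0.2 s.
At the end, for the whole second after the job is handed in: every relay present rests inside the tray (cover centre within 80 mm in x and 100 mm in y of the tray's origin, less than 55 mm above its underside), at rest; the tray stands level; the lock bar is within 3 mm of its locked end (all of step 2 and linear speed of each of relay1, relay2, relay3, relay4 below 0.02 m/s and value of joint lock below 0.003 m and angle between tray's own z axis and vertical below 0.1 rad); the robot touches nothing.
It fails at once if the board bowed up by more than 3.5 mm by hauling on a relay (value of joint board above 0.0035 m).
It fails at once if a relay leaned over by more than 18 degrees while its pins are still in the socket ((distance between relay1_foot and seat1 below 0.008 m and angle between relay1's own z axis and vertical above 0.32 rad) or (distance between relay2_foot and seat2 below 0.008 m and angle between relay2's own z axis and vertical above 0.32 rad) or (distance between relay3_foot and seat3 below 0.008 m and angle between relay3's own z axis and vertical above 0.32 rad) or (distance between relay4_foot and seat4 below 0.008 m and angle between relay4's own z axis and vertical above 0.32 rad)).
It fails at once if a relay yanked (faster than 0.4 m/s) while its pins are still in the socket ((distance between relay1_foot and seat1 below 0.009 m and linear speed of relay1 above 0.4 m/s) or (distance between relay2_foot and seat2 below 0.009 m and linear speed of relay2 above 0.4 m/s) or (distance between relay3_foot and seat3 below 0.009 m and linear speed of relay3 above 0.4 m/s) or (distance between relay4_foot and seat4 below 0.009 m and linear speed of relay4 above 0.4 m/s)).
It fails at once if another thing on the bench shifted by more than 40 mm (distance of any of motor, screwdriver, jar, carton, wrench, brush, cup from where it was at the start of the episode above 0.04 m).
Of relay1, relay2, relay3, relay4 only 3 to 4 are there at a start; the rules pass over those that are not, and their reading is None.
At some moment in a run one of tray may be knocked a few centimetres aside while the robot is not near it.
Once in a run the grip may slacken for a moment while it holds something.
It also fails if it takes over 210 s, if anything falls off the work surface, if the arm or the gripper's body presses on something with over 40 N, if the wrist force passes 120 N, or if a joint passes its speed limit or range.

ROBOT

A 7-joint arm with a two-finger parallel gripper is mounted at the origin on the work surface. World frame = base frame: x ahead of the robot, y to its left, z up, the work surface at z = 0. Lengths are in m, angles in rad, forces in N, time in s.
With the tool pointing down it reaches from about 0.4 to 0.875 m from the base axis. Payload 4.4 kg.
Tool frame: the origin (TCP) lies on the centre line of the jaws, within the pads' length; the fingertips stand ctrl.tips_ahead ahead of it and the grasp point (between the pads) lies 5 mm behind it (ctrl.tips_ahead is the distance from the TCP to the fingertips, in m); z points along the fingers, y is the line along which they close (so a half turn about z gives the same grasp; the last joint's range is limited). The gripper opens to 85 mm and grips with 20 to 120 N. Pads are 22 mm wide; open, the fingers measure 114 mm over their backs; the gripper's body (76 mm by 85 mm) begins 54 mm behind the grasp point. The pads swing forward as they close: fully open they stand 13 mm farther back than shut.
Start: joints at [1.12, 0.628, 0.038, 1.517, -0.027, 0.996, -0.02], TCP at [0.244, -0.602, 0.245] pointing down, gripper open.
Joint ranges: [-3.06, 3.06], [-0.37, 2.12], [-1.25, 1.32], [0.18, 2.47], [-1.1, 4.24], [0.23, 1.98], [-2.94, 2.94]. Speed limits (rad/s): [2.57, 2.57, 3.14, 3.14, 3.14, 3.14, 3.14].

INTERFACE

Orientations are given as a unit quaternion [w, x, y, z].
In Python, from station import ctrl, eyes, finish_job gives the robot as it stands.
- The arm moves only by the tool carry_out, never from a script. Its argument "motion" is text: rows parted by semicolons, each of 5 numbers parted by spaces: the shift along the tool's x, y, z in units of 300 mm (1.0 is 300 mm), then the turn about the tool's z in units of 90 degrees (1.0 is 90 degrees), then the closure, from -1 (fully open) to 1 (shut). A call has exactly 10 rows; each row shifts and turns the commanded pose from where the row before left it, along the tool's axes as they then stand; what a row does not reach is not made up. A row lasts 1/12 s, in which the tool goes at most 41.7 mm and 7.16 degrees, less where a joint would pass 70% of its speed; a pose out of reach is approached as far as the arm can. A call with a number of a shift or a turn outside -1 to 1 is refused whole. A call with a gripper value outside its range is refused whole. The fingers move at their own pace and stop on an object; "force" is the grip in N (left out, the last holds). Time passes only in rows, so rows that do not move let the fingers close, or fill a call up. It gives the time, the measured TCP pose, the force, the opening and the grip force at its end, in the units of the state.
- ctrl.get_state(): the state, without advancing time (a new reading comes with each control period).
- eyes.snapshot(name): name is "side" or "top"; returns the picture (480x640x3 uint8, red, green, blue); there is no depth.
- eyes.camera_info(name): a dict with "fovy" (degrees; the focal length in pixels is half the picture's height over the tangent of half this angle, whatever the lens; pixels are square), "cx", "cy" (the principal point, pixels), "k1" (the pictures are not rectified: a ray, as slopes to the right and down, at radius r is drawn at 1 + k1 r^2 times it, then the intrinsics apply), "R" (3x3) and "t" (3): a world point X has camera coordinates R X + t. Camera axes: x right, y down, z forward; pixel columns grow to the right and rows downward; lengths in m; the calibration is good to about 2 mm. A picture is of the moment at which its call begins. camera_info takes no time and is no camera call.
- finish_job(): hands the job in; it is judged then, once.
The state is a dict: "clock": time; "joint_positions": joint angles; "joint_vel": joint speeds; "effort": joint torques, N m; "tool_pos": TCP position; "orientation": TCP orientation; "ft_force": force on the tool from outside, world axes, zero at the start; "wrist_torque": the same for the moment, N m; "finger_gap": opening from 0.0 (shut) to 1.0 (fully open); "grip_force": force on a finger pad.
Only numpy, scipy, OpenCV 4.12 (cv2) and the standard library are available. Lean on these libraries where they do the work, as an engineer would, in place of code of your own. Each camera call takes 0.05 s, during which the arm holds its last target. There are 200 camera calls.

## Working session

There is one attempt and no reset: what is moved stays moved. The work goes in short steps, Python scripts to look and compute and a tool call to move; the robot and the scene stay as the last step left them, time stands still between calls to the robot, and variables do not carry over. Pictures are saved under pics/ and viewed, at most 14 in all, crops included, and the job is handed in when it is done.

Besides the shell and the picture viewer there is one more tool, called after "Request:" in YAML: its name, and indented under it one key for each argument. carry_out: Moves the arm, as the interface text tells. Shifts and turns lie within -1 to 1; 1 stands for 300 mm of shift or 90 degrees of turn. Its arguments: {"type":"object","properties":{"motion":{"type":"string"},"force":{"type":"number"}},"required":["motion"]}

```bash
mkdir -p pics; ls; cat > h.py <<'E'
import numpy as np, cv2
from station import ctrl, eyes, finish_job
def snap(n,f=None):
    im=eyes.snapshot(n)
    if f: cv2.imwrite(f'pics/{f}.png',im[:,:,::-1])
    return im
def K(n):
    c=eyes.camera_info(n); f=240/np.tan(np.radians(c['fovy'])/2); return c,f
def proj(n,X):
    c,f=K(n); p=np.array(c['R'])@np.array(X,float)+np.array(c['t']); s=p[:2]/p[2]; s=s*(1+c['k1']*(s@s)); return s*f+[c['cx'],c['cy']]
def ray(n,uv):
    c,f=K(n); d=(np.array(uv,float)-[c['cx'],c['cy']])/f; s=d.copy()
    for _ in range(30): s=d/(1+c['k1']*(s@s))
    R=np.array(c['R']); return -R.T@np.array(c['t']), R.T@np.r_[s,1]
def onz(n,uv,z):
    o,d=ray(n,uv); return o+d*(z-o[2])/d[2]
E
python3 - <<'E'
from h import *
for n in('top','side'):
    snap(n,n+'0'); c,f=K(n); print(n,f,c)
s=ctrl.get_state(); print(s, ctrl.tips_ahead)
E
```

```text
pics
top 463.26554627993335 {'fovy': 54.77386103748948, 'cx': 317.6746263961736, 'cy': 242.0728922291711, 'k1': -0.08585064732575502, 'R': array([[ 0.01512705, -0.99947999,  0.0284767 ],
       [-0.98943717, -0.01906936, -0.14370261],
       [ 0.14417091, -0.02600211, -0.98921112]]), 't': array([-0.09317309,  0.52172426,  1.20396417])}
side 549.4214988747148 {'fovy': 47.19363343205633, 'cx': 320.7906257792004, 'cy': 233.90360977485827, 'k1': -0.050151478031468764, 'R': array([[-0.7862971 , -0.61783064,  0.00470871],
       [-0.33181159,  0.41583466, -0.84674825],
       [ 0.52118897, -0.6673581 , -0.53197296]]), 't': array([0.34197741, 0.2604146 , 0.84622589])}
{'clock': 0.1, 'joint_positions': array([ 1.12019957,  0.62925396,  0.03846175,  1.51829398, -0.02698794,
        0.99630047, -0.01995524]), 'joint_vel': array([-4.54967250e-04, -4.10609328e-03, -1.27737022e-04, -2.10675315e-03,
        6.62877328e-04,  2.69440894e-05,  1.54329268e-03]), 'effort': array([ 2.79043532e-03, -5.64542198e+01,  1.23068757e+00, -1.93979055e+01,
        1.14002684e-02,  5.37532411e-03,  2.03155304e-05]), 'tool_pos': array([ 0.24380003, -0.60195202,  0.24447282]), 'orientation': array([-8.48760562e-04,  9.81544548e-01,  1.91231652e-01, -1.84832564e-04]), 'ft_force': array([-0.00532754,  0.08521335, -0.51059929]), 'wrist_torque': array([ 0.00508711,  0.0351478 , -0.00726334]), 'grip_force': 0.0, 'finger_gap': 1.0034784660899485} 0.014
```

View pics/top0.png

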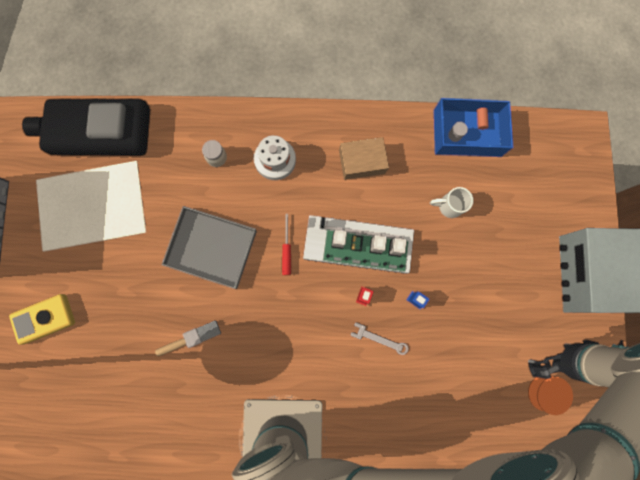

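View pics/side0.png

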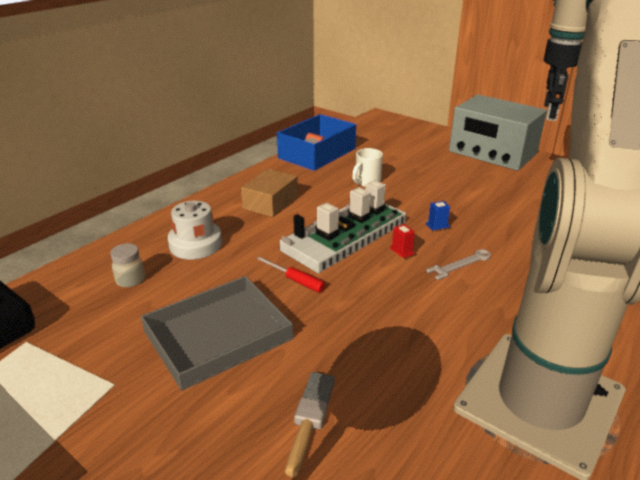

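Top view: the grey-white unit with the green board lies at (305–413, 216–272). White relay covers are at (340,238), (379,243) and (399,246), and one socket is empty at (357,242). The black grip is near (321,222) and the grey tray near (211,247). The red block (366,296) and blue block (419,299) are decoys. I'll confirm in an enlarged crop and measure.

```bash
python3 - <<'E'
from h import *
im=cv2.imread('pics/top0.png'); cr=im[205:310,295:430]
cv2.imwrite('pics/crop0.png',cv2.resize(cr,None,fx=5.5,fy=5.5,interpolation=cv2.INTER_CUBIC))
rgb=im[:,:,::-1].astype(int); mn=rgb.min(2); mx=rgb.max(2)
sub=np.zeros(mn.shape,bool); sub[205:280,300:425]=1
def blobs(m,a0):
    n,l,st,ce=cv2.connectedComponentsWithStats(m.astype(np.uint8))
    return [(st[i],ce[i],cv2.minAreaRect(np.argwhere(l==i)[:,::-1].astype(np.float32))) for i in range(1,n) if st[i][4]>a0]
print('white')
for s,c,r in blobs((mn>205)&sub,20): print(s,c.round(1),onz('top',c,.098).round(4))
print('green')
g=(rgb[:,:,1]>rgb[:,:,0]+20)&sub
for s,c,r in blobs(g,30): print(s,r)
print('tray')
t=np.zeros_like(sub); t[195:300,150:270]=1
for s,c,r in blobs((mx-mn<14)&(mx<140)&(mx>40)&t,200):
    print(s,c,r); b=cv2.boxPoints(r); print([onz('top',p,.036).round(3) for p in b])
E
```

```text
white
[369 226  24   6  74] [379.5 228.2] [ 0.5538 -0.2416  0.098 ]
[337 234   6   7  34] [339.6 236.9] [ 0.529  -0.1388  0.098 ]
[377 239   6   8  37] [379.7 242.3] [ 0.5171 -0.242   0.098 ]
[397 242   6   7  34] [399.8 244.9] [ 0.5113 -0.294   0.098 ]
[305 244  18  15 182] [313.6 251.6] [ 0.4899 -0.0728  0.098 ]
green
[ 324  230   82   41 1245] ((365.4999694824219, 250.49998474121094), (81.74154663085938, 29.981327056884766), 8.13010311126709)
[355 237   5  12  42] ((357.0, 242.5), (11.0, 4.0), 90.0)
tray
[ 163  208   93   80 3861] [209.22610723 247.05154105] ((209.1999969482422, 246.90000915527344), (77.47579193115234, 61.031951904296875), 18.434947967529297)
[array([0.458, 0.329, 0.036]), array([0.617, 0.286, 0.036]), array([0.553, 0.083, 0.036]), array([0.396, 0.129, 0.036])]
```

View pics/crop0.png

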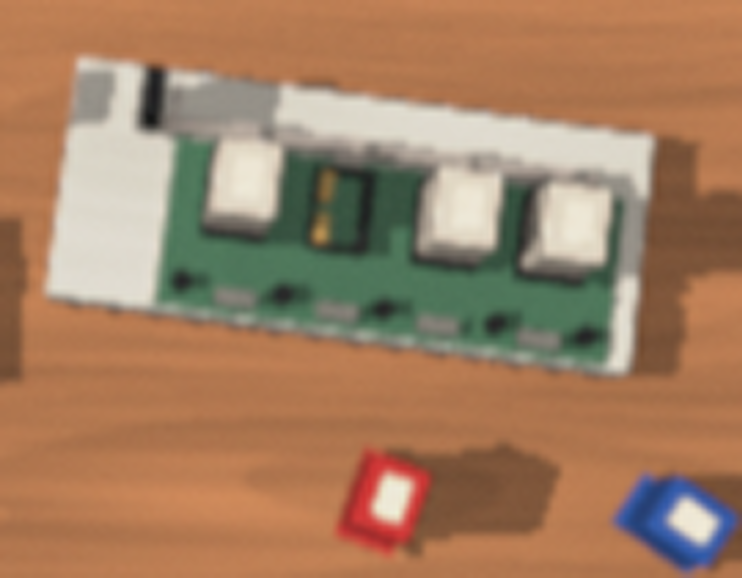

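The crop confirms relays in sockets 1, 2 and 4 and an empty socket 3. The white unit is the one meant; the red and blue blocks are decoys. The black grip is at about (322.8,222.6). Now I'll fit the unit pose.

```bash
cat >> h.py <<'E'
from scipy.spatial.transform import Rotation as Rot
def U(p,z=None):
    u=np.load('unit.npy'); c,s=np.cos(u[2]),np.sin(u[2]); return np.array([u[0]+c*p[0]-s*p[1],u[1]+s*p[0]+c*p[1],p[2]])
def delta(X,s=None):
    s=s or ctrl.get_state(); q=s['orientation']; R=Rot.from_quat([q[1],q[2],q[3],q[0]])
    m=R.as_matrix(); return (m.T@(np.array(X)-s['tool_pos'])/.3).round(3), np.degrees(np.arctan2(m[1,0],m[0,0])).round(2)
def st():
    s=ctrl.get_state(); u=np.load('unit.npy'); c,sn=np.cos(u[2]),np.sin(u[2]); d=s['tool_pos']-np.r_[u[:2],0]
    f=s['ft_force']
    print('t',round(s['clock'],2),'unit xyz mm',(1e3*np.array([c*d[0]+sn*d[1],-sn*d[0]+c*d[1],d[2]])).round(1),'world',s['tool_pos'].round(4),'f',np.round([c*f[0]+sn*f[1],-sn*f[0]+c*f[1],f[2]],1),'gap mm',round(85*s['finger_gap'],1),'grip',round(float(s['grip_force']),1),'yaw',delta([0,0,0])[1])
E
python3 - <<'E'
from h import *
import scipy.optimize as so
off=np.array([295,205])
obs=[]
for cp,m in [((78,57),(60,145)),((653,133),(60,-145)),((632,375),(-60,-145)),((47,298),(-60,145))]:
    w=onz('top',np.array(cp)/5.5+off-.5+.09,.030); obs.append((w[:2],m)); print(w.round(4))
for c,m in [((245,180),(0,58)),((463,203),(0,-46)),((573,210),(0,-98))]:
    w=onz('top',np.array(c)/5.5+off-.4,.098); obs.append((w[:2],m)); print(w.round(4))
def res(u):
    c,s=np.cos(u[2]),np.sin(u[2])
    return np.concatenate([[u[0]+c*m[0]*.001-s*m[1]*.001-w[0],u[1]+s*m[0]*.001+c*m[1]*.001-w[1]] for w,m in obs])
r=so.least_squares(res,[.5,-.2,-.1]); print(r.x,(r.fun*1e3).round(1)); np.save('unit.npy',r.x)
print('grip',U([.038,.105,.08]), onz('top',(322.8,222.6),.08), proj('top',U([.038,.105,.08])), proj('side',U([.038,.105,.08])))
print(delta(U([.038,.105,.18])));st()
E
```

```text
[ 0.5988 -0.059   0.03  ]
[ 0.5665 -0.3461  0.03  ]
[ 0.4455 -0.3339  0.03  ]
[ 0.4785 -0.046   0.03  ]
[ 0.528  -0.1375  0.098 ]
[ 0.5191 -0.2396  0.098 ]
[ 0.5168 -0.2915  0.098 ]
[ 0.52319445 -0.19543776 -0.1066858 ] [-0.5  1.4  1.   0.1  2.6  0.7  0.5  1.2  1.4 -0.3 -0.8 -1.6 -4.1 -1.4]
grip [ 0.57215917 -0.09508111  0.08      ] [ 0.56890405 -0.09572063  0.08      ] [322.57211717 221.36988995] [297.79100639 216.59704371]
(array([ 1.649, -1.155,  0.217]), np.float64(22.05))
t 0.1 unit xyz mm [-234.5 -434.   244.5] world [ 0.2438 -0.602   0.2445] f [-0.   0.1 -0.5] gap mm 85.3 grip 0.0 yaw 22.05
```

Request:
carry_out:
  motion: "0.1 -0.07 0 0 -1;0.1 -0.07 0 0 -1;0.1 -0.07 0 0 -1;0.1 -0.07 0 0 -1;0.1 -0.07 0 0 -1;0.1 -0.07 0 0 -1;0.1 -0.07 0 0 -1;0.1 -0.07 0 0 -1;0.1 -0.07 0 0 -1;0.1 -0.07 0 0 -1"
  force: 40

```text
clock: 0.93
tool_pos: [0.4437, -0.2935, 0.2451]
orientation: [-0.0, 0.982, 0.191, -0.0]
ft_force: [0.5, -0.7, 0.1]
finger_gap: 1.0
grip_force: 0.0
```

Request:
carry_out:
  motion: "0.1 -0.07 0 0 -1;0.1 -0.07 0 0 -1;0.1 -0.07 0 0 -1;0.1 -0.07 0 0 -1;0.1 -0.07 0 0 -1;0.1 -0.07 0 0 -1;0 0 0.05 0.078 -1;0 0 0.05 0.078 -1;0 0 0.05 0.078 -1;0 0 0.05 0.078 -1"

```text
clock: 1.77
tool_pos: [0.5626, -0.1105, 0.1844]
orientation: [0.0, 0.998, -0.055, -0.0]
ft_force: [-1.2, 0.7, 0.4]
finger_gap: 0.999
grip_force: 0.0
```

```bash
python3 - <<'E'
from h import *
st(); print(delta(U([.038,.105,.075])))
im=snap('side','side1'); cv2.imwrite('pics/c1.png',cv2.resize(im[100:300,200:450],None,fx=3,fy=3,interpolation=cv2.INTER_CUBIC)[:,:,::-1])
E
```

```text
t 1.77 unit xyz mm [ 30.2  88.6 184.4] world [ 0.5626 -0.1105  0.1844] f [-1.3  0.6  0.4] gap mm 84.9 grip 0.0 yaw -6.35
(array([ 0.026, -0.055,  0.365]), np.float64(-6.35))
```

View pics/c1.png

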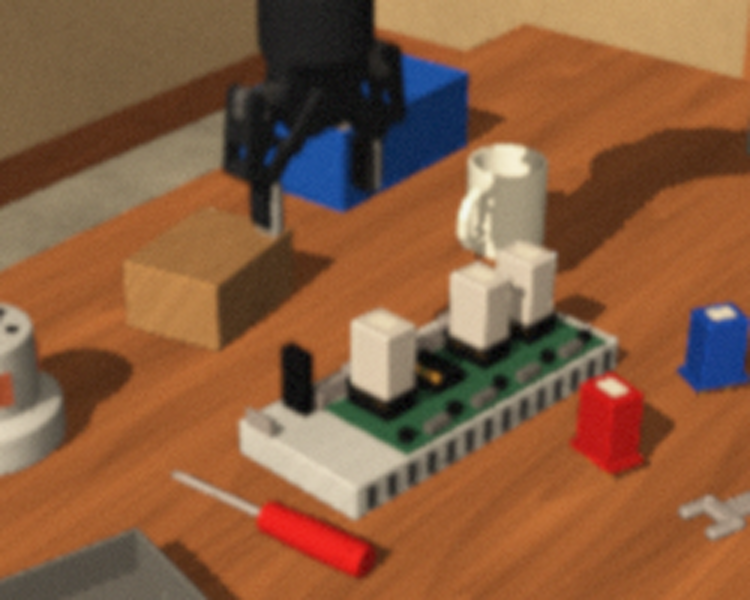

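The side view shows the open gripper above the black grip (crop 297,378) with its jaws along the unit's y. I'll descend and close.

Request:
carry_out:
  motion: "0.013 -0.027 0 0 -1;0.013 -0.027 0 0 -1;0 0 0.075 0 -1;0 0 0.075 0 -1;0 0 0.075 0 -1;0 0 0.075 0 -1;0 0 0.065 0 -1;0 0 0 0 -1;0 0 0 0 1;0 0 0 0 1"

```text
clock: 2.65
tool_pos: [0.5738, -0.0953, 0.0773]
orientation: [-0.0, 0.999, -0.052, 0.001]
ft_force: [-0.3, 0.5, 0.4]
finger_gap: 0.746
grip_force: 0.0
```

Request:
carry_out:
  motion: "0 0 0 0 1;0 0 0 0 1;0 0 0 0 1;0 0 0 0 1;0 0 0 0 1;0 0 0 0 1;0 0 0 0 1;0 0 0 0 1;0 0 0 0 1;0 0 0 0 1"

```text
clock: 3.48
tool_pos: [0.5727, -0.0957, 0.0767]
orientation: [-0.0, 0.999, -0.053, 0.001]
ft_force: [-0.9, 0.3, 6.5]
finger_gap: 0.123
grip_force: 41.1
```

```bash
python3 -c "
from h import *
st()"
```

```text
t 3.48 unit xyz mm [ 38.6 104.5  76.7] world [ 0.5727 -0.0957  0.0767] f [-0.9  0.2  6.5] gap mm 10.5 grip 41.1 yaw -6.1
```

Request:
carry_out:
  motion: "0 -0.015 0 0 1;0 -0.02 0 0 1;0 -0.02 0 0 1;0 -0.02 0 0 1;0 -0.015 0 0 1;0 -0.008 0 0 1;0 0 0 0 1;0 0 0 0 1;0 0 0 0 1;0 0 0 0 1"

```text
clock: 4.32
tool_pos: [0.5758, -0.0695, 0.0767]
orientation: [0.002, 0.999, -0.054, 0.001]
ft_force: [-0.8, -6.2, 4.9]
finger_gap: 0.126
grip_force: 40.9
```

```bash
python3 -c "
from h import *
st()"
```

```text
t 4.32 unit xyz mm [ 38.9 130.8  76.7] world [ 0.5758 -0.0695  0.0767] f [-0.1 -6.3  4.9] gap mm 10.7 grip 40.9 yaw -6.21
```

Request:
carry_out:
  motion: "0 -0.01 0 0 1;0 -0.01 0 0 1;0 0 0 0 1;0 0 0 0 1;0 0 0 0 1;0 0 0 0 1;0 0 0 0 1;0 0 0 0 1;0 0 0 0 1;0 0 0 0 1"

```text
clock: 5.15
tool_pos: [0.5758, -0.0693, 0.0767]
orientation: [0.005, 0.998, -0.056, 0.001]
ft_force: [-2.2, -14.7, 3.4]
finger_gap: 0.127
grip_force: 40.7
```

```bash
python3 -c "
from h import *
st()"
```

```text
t 5.15 unit xyz mm [ 38.9 131.1  76.7] world [ 0.5758 -0.0693  0.0767] f [ -0.6 -14.8   3.4] gap mm 10.8 grip 40.7 yaw -6.39
```

Request:
carry_out:
  motion: "0 0.01 0 0 -1;0 0 0 0 -1;0 0 0 0 -1;0 0 0 0 -1;0 0 0 0 -1;0 0 0 0 -1;0 0 -0.06 0 -1;0 0 -0.06 0 -1;0 0 -0.06 0 -1;0 0 -0.04 0 -1"

```text
clock: 5.98
tool_pos: [0.5763, -0.063, 0.1433]
orientation: [-0.0, 0.999, -0.052, 0.001]
ft_force: [0.6, -0.3, 0.5]
finger_gap: 1.001
grip_force: 0.0
```

Request:
carry_out:
  motion: "-0.03 0.06 0 0 -1;-0.03 0.06 0 0 -1;-0.03 0.06 0 0 -1;-0.03 0.06 0 0 -1;-0.01 0.01 0 0 -1;0 0 0 0 -1;0 0 0 0 -1;0 0 0 0 -1;0 0 0 0 -1;0 0 0 0 -1"

```text
clock: 6.82
tool_pos: [0.5296, -0.1327, 0.1418]
orientation: [-0.0, 0.999, -0.052, 0.0]
ft_force: [-0.0, 0.8, 0.2]
finger_gap: 1.002
grip_force: 0.0
```

```bash
python3 - <<'E'
from h import *
st(); print(delta(U([0,.058,.088])))
im=snap('top','top2'); a=cv2.resize(im[200:285,290:420],None,fx=4.5,fy=4.5,interpolation=cv2.INTER_CUBIC)
cv2.imwrite('pics/c2.png',a[:,:,::-1])
E
```

```text
t 6.82 unit xyz mm [ -0.3  63.  141.8] world [ 0.5296 -0.1327  0.1418] f [-0.1  0.8  0.2] gap mm 85.1 grip 0.0 yaw -5.93
(array([0.001, 0.017, 0.179]), np.float64(-5.93))
```

View pics/c2.png

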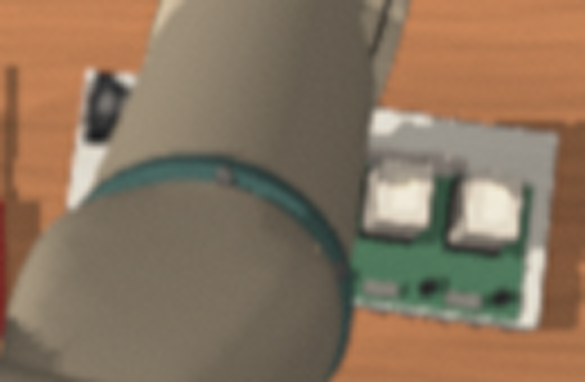

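The top crop shows the black grip now near the unit's left end (crop 105,105), so the bar is open; the arm hides relay 4. I'll descend on relay 4 with the jaws across its y.

Request:
carry_out:
  motion: "0 0.01 0.04 0 -1;0 0.007 0.04 0 -1;0 0 0.04 0 -1;0 0 0.03 0 -1;0 0 0.03 0 -1;0 0 0 0 -1;0 0 0 0 0.2;0 0 0 0 0.3;0 0 0 0 0.4;0 0 0 0 0.5"
  force: 25

```text
clock: 7.7
tool_pos: [0.5289, -0.139, 0.0884]
orientation: [0.0, 0.999, -0.053, 0.001]
ft_force: [-0.0, -0.5, -0.3]
finger_gap: 0.453
grip_force: 0.0
```

Request:
carry_out:
  motion: "0 0 0 0 1;0 0 0 0 1;0 0 0 0 1;0 0 0 0 1;0 0 0 0 1;0 0 0 0 1;0 0 0 0 1;0 0 0 0 1;0 0 0 0 1;0 0 0 0 1"

```text
clock: 8.53
tool_pos: [0.5288, -0.1394, 0.0885]
orientation: [0.0, 0.999, -0.053, 0.001]
ft_force: [-1.0, -1.3, 5.3]
finger_gap: 0.346
grip_force: 27.2
```

```bash
python3 - <<'E'
from h import *
st()
im=snap('side','side3'); cv2.imwrite('pics/c3.png',cv2.resize(im[120:280,240:440],None,fx=3.5,fy=3.5,interpolation=cv2.INTER_CUBIC)[:,:,::-1])
E
```

```text
t 8.53 unit xyz mm [-0.4 56.3 88.5] world [ 0.5288 -0.1394  0.0885] f [-0.9 -1.4  5.3] gap mm 29.4 grip 27.2 yaw -6.07
```

View pics/c3.png

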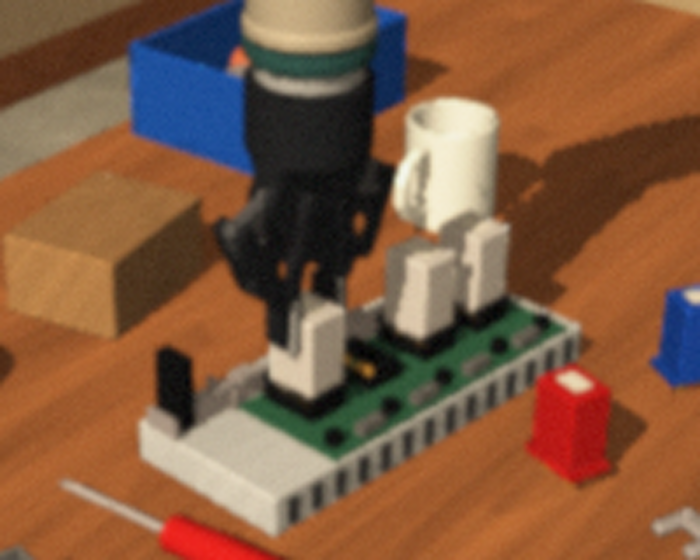

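The pads hold relay 4's cover near its top, and the bar's tabs are clear. First lean toward +x with a small lift.

Request:
carry_out:
  motion: "0.008 0 -0.004 0 1;0.008 0 -0.004 0 1;0.008 0 -0.004 0 1;0.006 0 -0.003 0 1;0 0 0 0 1;0 0 0 0 1;0 0 0 0 1;0 0 0 0 1;0 0 0 0 1;0 0 0 0 1"

```text
clock: 9.42
tool_pos: [0.53, -0.1395, 0.0895]
orientation: [-0.001, 0.999, -0.053, -0.008]
ft_force: [-9.6, -1.7, -7.4]
finger_gap: 0.348
grip_force: 25.7
```

```bash
python3 -c "
from h import *
st();print(ctrl.get_state()['wrist_torque'])"
```

```text
t 9.42 unit xyz mm [ 0.8 56.3 89.5] world [ 0.53   -0.1395  0.0895] f [-9.4 -2.7 -7.4] gap mm 29.6 grip 25.7 yaw -6.09
[-0.4536434   2.03976179 -0.04910022]
```

Request:
carry_out:
  motion: "0.008 0 -0.001 0 1;0.008 0 -0.001 0 1;0.008 0 0 0 1;0.006 0 0 0 1;0 0 0 0 1;0 0 0 0 1;0 0 0 0 1;0 0 0 0 1;0 0 0 0 1;0 0 0 0 1"

```text
clock: 10.25
tool_pos: [0.5352, -0.1402, 0.0899]
orientation: [-0.001, 0.998, -0.054, -0.011]
ft_force: [-15.0, -0.5, -2.0]
finger_gap: 0.346
grip_force: 25.3
```

```bash
python3 -c "
from h import *
st();print(ctrl.get_state()['wrist_torque'])"
```

```text
t 10.25 unit xyz mm [ 6.1 56.2 89.9] world [ 0.5352 -0.1402  0.0899] f [-14.9  -2.1  -2. ] gap mm 29.4 grip 25.3 yaw -6.15
[-0.28686937  3.59834742 -0.14057477]
```

Request:
carry_out:
  motion: "0.005 0 -0.005 0 1;0.005 0 -0.003 0 1;0.002 0 -0.002 0 1;0 0 0 0 1;0 0 0 0 1;0 0 0 0 1;0 0 0 0 1;0 0 0 0 1;0 0 0 0 1;0 0 0 0 1"

```text
clock: 11.08
tool_pos: [0.5384, -0.1405, 0.0916]
orientation: [-0.001, 0.999, -0.053, -0.012]
ft_force: [-14.4, -1.1, -11.0]
finger_gap: 0.34
grip_force: 25.8
```

```bash
python3 - <<'E'
from h import *
st()
im=snap('side','side4'); cv2.imwrite('pics/c4.png',cv2.resize(im[150:250,270:400],None,fx=5,fy=5,interpolation=cv2.INTER_CUBIC)[:,:,::-1])
E
```

```text
t 11.08 unit xyz mm [ 9.3 56.3 91.6] world [ 0.5384 -0.1405  0.0916] f [-14.2  -2.6 -11. ] gap mm 28.9 grip 25.8 yaw -6.12
```

View pics/c4.png

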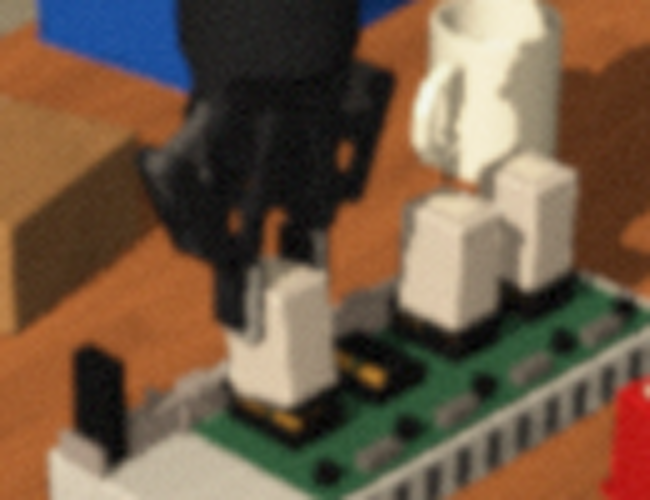

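It works: the relay leans to +x and its −x end is up, with the gold pins visible at crop (270,415). Now the other way.

Request:
carry_out:
  motion: "-0.012 0 0 0 1;-0.012 0 0 0 1;-0.012 0 -0.002 0 1;-0.012 0 -0.002 0 1;-0.012 0 -0.002 0 1;-0.012 0 -0.002 0 1;-0.012 0 -0.002 0 1;-0.006 0 0 0 1;0 0 0 0 1;0 0 0 0 1"

```text
clock: 11.97
tool_pos: [0.5267, -0.1392, 0.0991]
orientation: [0.001, 0.999, -0.053, 0.004]
ft_force: [5.2, -2.5, -20.3]
finger_gap: 0.344
grip_force: 26.6
```

```bash
python3 -c "
from h import *
st()"
```

```text
t 11.97 unit xyz mm [-2.5 56.3 99.1] world [ 0.5267 -0.1392  0.0991] f [  5.4  -1.9 -20.3] gap mm 29.2 grip 26.6 yaw -6.03
```

Request:
carry_out:
  motion: "0 0 0.004 0 1;0 0 0.003 0 1;0 0 0 0 1;0 0 0 0 1;0 0 0 0 1;0 0 0 0 1;0 0 0 0 1;0 0 0 0 1;0 0 0 0 1;0 0 0 0 1"

```text
clock: 12.8
tool_pos: [0.5268, -0.1391, 0.0978]
orientation: [0.001, 0.999, -0.053, 0.004]
ft_force: [4.9, -2.2, -12.7]
finger_gap: 0.346
grip_force: 27.6
```

```bash
python3 - <<'E'
from h import *
st()
im=snap('side','side5'); cv2.imwrite('pics/c5.png',cv2.resize(im[150:250,270:400],None,fx=5,fy=5,interpolation=cv2.INTER_CUBIC)[:,:,::-1])
E
```

```text
t 12.8 unit xyz mm [-2.4 56.4 97.8] world [ 0.5268 -0.1391  0.0978] f [  5.1  -1.6 -12.7] gap mm 29.4 grip 27.6 yaw -6.03
```

View pics/c5.png

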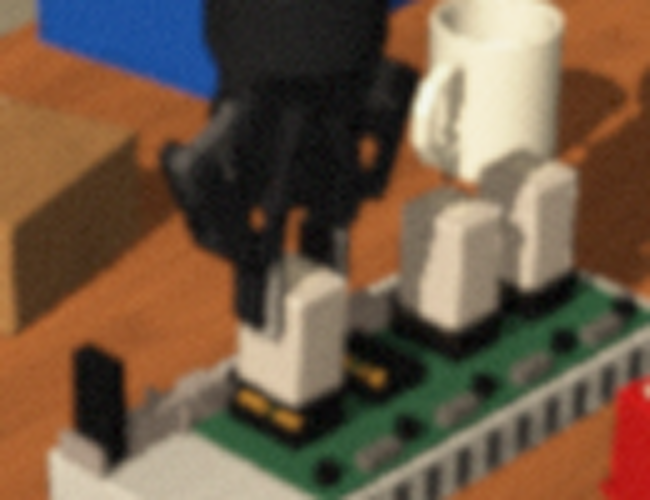

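Relay 4 is higher and both ends' pins show. I'll continue leaning to −x without extra lift.

Request:
carry_out:
  motion: "-0.01 0 0 0 1;-0.01 0 0 0 1;-0.01 0 0 0 1;-0.01 0 0 0 1;-0.01 0 0 0 1;0 0 0 0 1;0 0 0 0 1;0 0 0 0 1;0 0 0 0 1;0 0 0 0 1"

```text
clock: 13.68
tool_pos: [0.513, -0.1376, 0.0987]
orientation: [0.001, 0.999, -0.052, 0.005]
ft_force: [5.0, -2.6, -6.1]
finger_gap: 0.348
grip_force: 27.0
```

```bash
python3 -c "
from h import *
st()"
```

```text
t 13.68 unit xyz mm [-16.3  56.5  98.7] world [ 0.513  -0.1376  0.0987] f [ 5.2 -2.  -6.1] gap mm 29.6 grip 27.0 yaw -5.99
```

Request:
carry_out:
  motion: "0.01 0 -0.003 0 1;0.01 0 -0.003 0 1;0.01 0 -0.003 0 1;0.01 0 0 0 1;0 0 0 0 1;0 0 0 0 1;0 0 0 0 1;0 0 0 0 1;0 0 0 0 1;0 0 0 0 1"

```text
clock: 14.52
tool_pos: [0.5166, -0.1379, 0.0989]
orientation: [-0.0, 0.999, -0.053, -0.004]
ft_force: [-5.0, -2.0, -6.3]
finger_gap: 0.343
grip_force: 27.2
```

```bash
python3 - <<'E'
from h import *
st()
im=snap('side','side6'); cv2.imwrite('pics/c6.png',cv2.resize(im[150:250,270:400],None,fx=5,fy=5,interpolation=cv2.INTER_CUBIC)[:,:,::-1])
E
```

```text
t 14.52 unit xyz mm [-12.7  56.5  98.9] world [ 0.5166 -0.1379  0.0989] f [-4.8 -2.6 -6.3] gap mm 29.2 grip 27.2 yaw -6.05
```

View pics/c6.png

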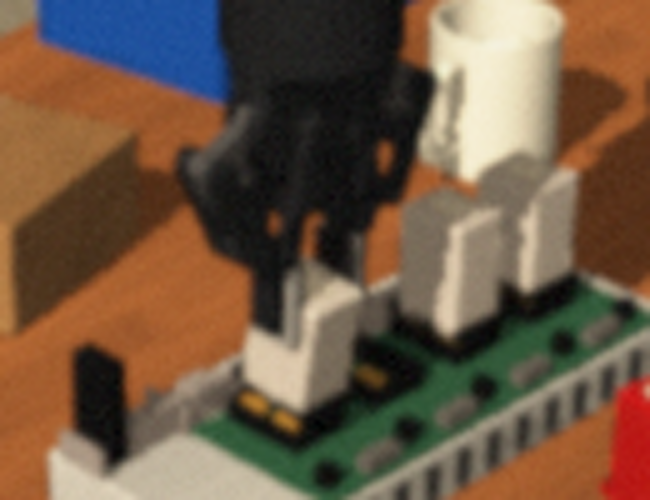

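Request:
carry_out:
  motion: "0.012 0 -0.001 0 1;0.012 0 -0.001 0 1;0.012 0 -0.001 0 1;0.012 0 -0.002 0 1;0.012 0 -0.002 0 1;0 0 -0.002 0 1;0 0 0 0 1;0 0 0 0 1;0 0 0 0 1;0 0 0 0 1"

```text
clock: 15.4
tool_pos: [0.5326, -0.1396, 0.1006]
orientation: [-0.001, 0.999, -0.053, -0.006]
ft_force: [-6.6, -2.3, -10.2]
finger_gap: 0.342
grip_force: 26.3
```

```bash
python3 -c "
from h import *
st()"
```

```text
t 15.4 unit xyz mm [  3.4  56.5 100.6] world [ 0.5326 -0.1396  0.1006] f [ -6.3  -3.  -10.2] gap mm 29.1 grip 26.3 yaw -6.08
```

Request:
carry_out:
  motion: "0.01 0 -0.002 0 1;0.01 0 -0.002 0 1;0.01 0 -0.002 0 1;0 0 -0.002 0 1;0 0 0 0 1;0 0 0 0 1;0 0 0 0 1;0 0 0 0 1;0 0 0 0 1;0 0 0 0 1"

```text
clock: 16.23
tool_pos: [0.5485, -0.1403, 0.1055]
orientation: [-0.0, 0.999, -0.052, 0.002]
ft_force: [-0.6, 0.7, -1.0]
finger_gap: 0.344
grip_force: 26.7
```

```bash
python3 -c "
from h import *
st()"
```

```text
t 16.23 unit xyz mm [ 19.3  57.5 105.5] world [ 0.5485 -0.1403  0.1055] f [-0.6  0.7 -1. ] gap mm 29.2 grip 26.7 yaw -5.99
```

Relay 4 is free: the force on the tool is down to the relay's weight. I'll lift it and re-check the tray.

Request:
carry_out:
  motion: "0 0 -0.02 0 1;0 0 -0.04 0 1;0 0 -0.06 0 1;0 0 -0.06 0 1;0 0 -0.06 0 1;0 0 -0.03 0 1;0 0 0 0 1;0 0 0 0 1;0 0 0 0 1;0 0 0 0 1"
  force: 45

```text
clock: 17.07
tool_pos: [0.5463, -0.1406, 0.1845]
orientation: [-0.0, 0.999, -0.053, -0.001]
ft_force: [0.1, 0.4, -1.0]
finger_gap: 0.343
grip_force: 51.2
```

```bash
cat >> h.py <<'E'
def tray(show=None):
    rgb=snap('top',show).astype(int); mn,mx=rgb.min(2),rgb.max(2)
    m=(mx-mn<16)&(mx<140)&(mx>35); t=np.zeros(m.shape,np.uint8); t[170:320,120:290]=m[170:320,120:290]
    t=cv2.morphologyEx(t,cv2.MORPH_OPEN,np.ones((3,3)))
    n,l,s,ce=cv2.connectedComponentsWithStats(t); i=1+np.argmax(s[1:,4])
    pts=cv2.convexHull(np.argwhere(l==i)[:,::-1].astype(np.int32))[:,0]
    w=np.array([onz('top',p,.036)[:2] for p in pts],np.float32)
    (c,sz,a)=cv2.minAreaRect(w); b=cv2.boxPoints((c,sz,a)); e=[b[1]-b[0],b[2]-b[1]]; y=max(e,key=np.linalg.norm); y=y/np.linalg.norm(y); y=y*np.sign(y[1])
    print('tray',np.round(c,3),np.round(sz,3),'y axis',y.round(3)); c=np.array(c)
    return c,np.array([y[1],-y[0]]),y
E
python3 - <<'E'
from h import *
st(); c,x,y=tray('top7')
print(delta(np.r_[c+.055*y,.185]), np.r_[c+.055*y])
E
```

```text
t 17.07 unit xyz mm [ 17.1  57.  184.5] world [ 0.5463 -0.1406  0.1845] f [ 0.   0.4 -1. ] gap mm 29.1 grip 51.2 yaw -6.03
tray [0.506 0.206] [0.21  0.164] y axis [0.285 0.959]
(array([-2.220e-01, -1.316e+00, -1.000e-03]), np.float64(-6.03)) [0.52158284 0.25901905]
```

Request:
carry_out:
  motion: "-0.016 -0.094 0 0 1;-0.016 -0.094 0 0 1;-0.016 -0.094 0 0 1;-0.016 -0.094 0 0 1;-0.016 -0.094 0 0 1;-0.016 -0.094 0 0 1;-0.016 -0.094 0 0 1;-0.016 -0.094 0 0 1;-0.016 -0.094 0 0 1;-0.016 -0.094 0 0 1"

```text
clock: 17.95
tool_pos: [0.5282, 0.1459, 0.1849]
orientation: [0.0, 0.999, -0.053, -0.001]
ft_force: [-0.4, 0.3, -1.7]
finger_gap: 0.338
grip_force: 51.1
```

Request:
carry_out:
  motion: "-0.016 -0.094 0 0 1;-0.016 -0.094 0 0 1;-0.016 -0.094 0 0 1;-0.014 -0.094 0 0 1;0 0 0.05 0 1;0 0 0.1 0 1;0 0 0.1 0 1;0 0 0.08 0 1;0 0 0.03 0 1;0 0 0 0 1"

```text
clock: 18.78
tool_pos: [0.5204, 0.2578, 0.0748]
orientation: [0.002, 0.999, -0.053, -0.002]
ft_force: [-0.1, -0.8, -0.9]
finger_gap: 0.345
grip_force: 51.1
```

```bash
python3 -c "
from h import *
st()"
```

```text
t 18.78 unit xyz mm [-51.1 450.3  74.8] world [0.5204 0.2578 0.0748] f [ 0.  -0.8 -0.9] gap mm 29.3 grip 51.1 yaw -6.04
```

Request:
carry_out:
  motion: "0 0 0.01 0 1;0 0 0.01 0 1;0 0 0.008 0 1;0 0 0.006 0 1;0 0 0 0 1;0 0 0 0 -1;0 0 0 0 -1;0 0 0 0 -1;0 0 0 0 -1;0 0 0 0 -1"

```text
clock: 19.62
tool_pos: [0.5224, 0.2588, 0.0676]
orientation: [-0.0, 0.999, -0.053, 0.0]
ft_force: [-0.4, -0.5, 0.6]
finger_gap: 0.998
grip_force: 0.0
```

Request:
carry_out:
  motion: "0 0 -0.06 0 -1;0 0 -0.09 0 -1;0 0 -0.1 0 -1;0 0 -0.1 0 -1;0.016 0.11 0 0 -1;0.016 0.11 0 0 -1;0.016 0.11 0 0 -1;0.016 0.11 0 0 -1;0.016 0.11 0 0 -1;0.016 0.11 0 0 -1"

```text
clock: 20.45
tool_pos: [0.5299, 0.0573, 0.1726]
orientation: [-0.0, 0.999, -0.052, 0.0]
ft_force: [-0.5, 0.9, -0.6]
finger_gap: 1.002
grip_force: 0.0
```

Request:
carry_out:
  motion: "0.01 0.11 0 0 0;0.01 0.11 0 0 0;0.01 0.11 0 0 0;0.01 0.11 0 0 0;0.01 0.11 0 0 0;0.01 0.11 0 0 0;0.01 0.11 0 0 0;0 0 0 0 0;0 0 0 0 0;0 0 0 0 0"

```text
clock: 21.28
tool_pos: [0.5265, -0.1727, 0.1723]
orientation: [-0.0, 0.999, -0.053, -0.0]
ft_force: [0.0, 0.7, -0.7]
finger_gap: 0.501
grip_force: 0.0
```

```bash
python3 - <<'E'
from h import *
st(); c,x,y=tray('top8'); print(delta(U([0,-.046,.13])))
im=cv2.imread('pics/top8.png');rgb=im[:,:,::-1].astype(int); m=(rgb.min(2)>150).astype(np.uint8); m[:,:150]=0;m[:,270:]=0;m[:180]=0;m[300:]=0
n,l,s,ce=cv2.connectedComponentsWithStats(m); print([(s[i],ce[i].round(1),onz('top',ce[i],.07).round(3)) for i in range(1,n) if s[i][4]>15])
E
```

```text
t 21.28 unit xyz mm [  0.9  23.  172.3] world [ 0.5265 -0.1727  0.1723] f [-0.1  0.7 -0.7] gap mm 42.6 grip 0.0 yaw -6.05
tray [0.506 0.206] [0.21  0.164] y axis [0.283 0.959]
(array([-0.004,  0.233,  0.141]), np.float64(-5.95))
[(array([180, 236,  13,  15, 147], dtype=int32), array([186. , 243.1]), array([0.509, 0.261, 0.07 ]))]
```

Relay 4 is in the tray at about (0.509, 0.261), and the tray has not moved. Next is relay 2, with a narrow opening to fit between its neighbours.

Request:
carry_out:
  motion: "0 0.06 0 0 0.13;0 0.06 0 0 0.13;0 0.06 0 0 0.13;-0.003 0.054 0 0 0.13;0 0 0.05 0 0.13;0 0 0.05 0 0.13;0 0 0.03 0 0.13;0 0 0 0 0.13;0 0 0 0 0.13;0 0 0 0 0.13"
  force: 25

```text
clock: 22.17
tool_pos: [0.5191, -0.2422, 0.134]
orientation: [0.0, 0.999, -0.052, 0.0]
ft_force: [-0.7, 0.3, 0.4]
finger_gap: 0.433
grip_force: 0.0
```

```bash
python3 - <<'E'
from h import *
st()
im=snap('side','side9'); cv2.imwrite('pics/c9.png',cv2.resize(im[130:240,300:420],None,fx=5,fy=5,interpolation=cv2.INTER_CUBIC)[:,:,::-1])
E
```

```text
t 22.17 unit xyz mm [  0.9 -46.9 134. ] world [ 0.5191 -0.2422  0.134 ] f [-0.7  0.2  0.4] gap mm 36.8 grip 0.0 yaw -5.96
```

View pics/c9.png

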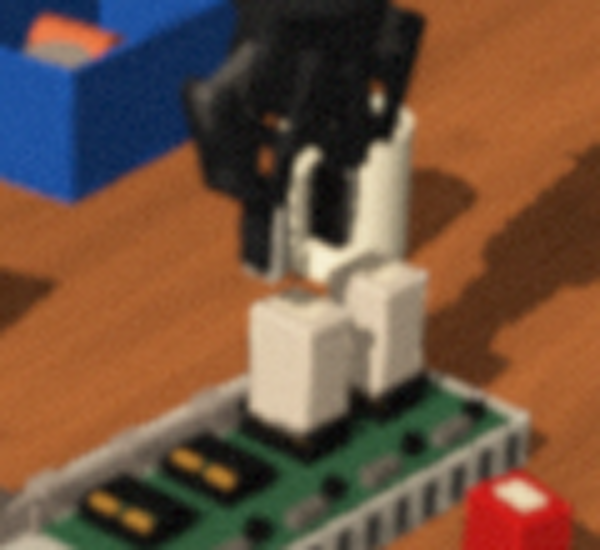

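Relays 2 and 1 stand below the jaws, and the far finger is above the gap between them. I'll descend in steps and watch the force.

Request:
carry_out:
  motion: "0 0 0.02 0 0.13;0 0 0.02 0 0.13;0 0 0.02 0 0.13;0 0 0.02 0 0.13;0 0 0.02 0 0.13;0 0 0.01 0 0.13;0 0 0 0 0.13;0 0 0 0 0.13;0 0 0 0 0.13;0 0 0 0 0.13"

```text
clock: 23.05
tool_pos: [0.5186, -0.243, 0.1007]
orientation: [0.0, 0.999, -0.053, 0.0]
ft_force: [-0.2, 0.2, 0.3]
finger_gap: 0.435
grip_force: 0.0
```

```bash
python3 -c "
from h import *
st()"
```

```text
t 23.05 unit xyz mm [  0.5 -47.7 100.7] world [ 0.5186 -0.243   0.1007] f [-0.2  0.2  0.3] gap mm 37.0 grip 0.0 yaw -6.04
```

Request:
carry_out:
  motion: "0 0 0.01 0 0.13;0 0 0.01 0 0.13;0 0 0.01 0 0.13;0 0 0.008 0 0.13;0 0 0 0 0.13;0 0 0 0 1;0 0 0 0 1;0 0 0 0 1;0 0 0 0 1;0 0 0 0 1"

```text
clock: 23.88
tool_pos: [0.5181, -0.243, 0.0888]
orientation: [0.0, 0.999, -0.053, -0.0]
ft_force: [-0.9, -1.3, -3.9]
finger_gap: 0.348
grip_force: 27.4
```

```bash
python3 -c "
from h import *
st()"
```

```text
t 23.88 unit xyz mm [ -0.  -47.9  88.8] world [ 0.5181 -0.243   0.0888] f [-0.8 -1.4 -3.9] gap mm 29.6 grip 27.4 yaw -6.05
```

Request:
carry_out:
  motion: "0.012 0 -0.001 0 1;0.012 0 -0.001 0 1;0.012 0 -0.001 0 1;0.012 0 -0.002 0 1;0.012 0 -0.002 0 1;0.008 0 -0.002 0 1;0 0 -0.002 0 1;0 0 -0.002 0 1;0 0 0 0 1;0 0 0 0 1"

```text
clock: 24.72
tool_pos: [0.5276, -0.2442, 0.0899]
orientation: [-0.002, 0.998, -0.054, -0.011]
ft_force: [-16.3, -0.9, -3.5]
finger_gap: 0.349
grip_force: 26.4
```

```bash
python3 -c "
from h import *
st()"
```

```text
t 24.72 unit xyz mm [  9.6 -48.   89.9] world [ 0.5276 -0.2442  0.0899] f [-16.2  -2.6  -3.5] gap mm 29.6 grip 26.4 yaw -6.17
```

Request:
carry_out:
  motion: "0 0 -0.003 0 1;-0.013 0 -0.002 0 1;-0.013 0 -0.002 0 1;-0.013 0 -0.001 0 1;-0.013 0 -0.001 0 1;-0.013 0 -0.001 0 1;-0.013 0 -0.001 0 1;-0.013 0 -0.001 0 1;0 0 0 0 1;0 0 0 0 1"

```text
clock: 25.55
tool_pos: [0.5147, -0.2426, 0.0973]
orientation: [0.001, 0.999, -0.052, 0.003]
ft_force: [4.2, -3.0, -15.2]
finger_gap: 0.345
grip_force: 26.3
```

```bash
python3 -c "
from h import *
st()"
```

```text
t 25.55 unit xyz mm [ -3.4 -47.8  97.3] world [ 0.5147 -0.2426  0.0973] f [  4.5  -2.5 -15.2] gap mm 29.3 grip 26.3 yaw -5.99
```

Request:
carry_out:
  motion: "-0.01 0 0 0 1;-0.01 0 0 0 1;-0.01 0 0 0 1;-0.005 0 0 0 1;0 0 0 0 1;0 0 0 0 1;0 0 0 0 1;0 0 0 0 1;0 0 0 0 1;0 0 0 0 1"

```text
clock: 26.38
tool_pos: [0.5065, -0.2417, 0.0983]
orientation: [0.001, 0.999, -0.052, 0.005]
ft_force: [6.7, -1.7, -10.8]
finger_gap: 0.347
grip_force: 26.0
```

```bash
python3 -c "
from h import *
st()"
```

```text
t 26.38 unit xyz mm [-11.7 -47.8  98.3] world [ 0.5065 -0.2417  0.0983] f [  6.9  -1.  -10.8] gap mm 29.5 grip 26.0 yaw -5.97
```

Now swing back to +x with a modest lift.

Request:
carry_out:
  motion: "0.012 0 0 0 1;0.012 0 0 0 1;0.012 0 -0.001 0 1;0.012 0 -0.001 0 1;0.012 0 -0.002 0 1;0.012 0 -0.002 0 1;0.012 0 -0.002 0 1;0 0 0 0 1;0 0 0 0 1;0 0 0 0 1"

```text
clock: 27.22
tool_pos: [0.5211, -0.2433, 0.0981]
orientation: [-0.001, 0.999, -0.053, -0.005]
ft_force: [-7.8, -2.1, -5.8]
finger_gap: 0.348
grip_force: 26.5
```

```bash
python3 -c "
from h import *
st()"
```

```text
t 27.22 unit xyz mm [  3.  -47.8  98.1] world [ 0.5211 -0.2433  0.0981] f [-7.5 -2.9 -5.8] gap mm 29.6 grip 26.5 yaw -6.09
```

Request:
carry_out:
  motion: "0.008 0 -0.003 0 1;0.008 0 -0.003 0 1;0.006 0 -0.003 0 1;0 0 -0.003 0 1;0 0 0 0 1;0 0 0 0 1;0 0 0 0 1;0 0 0 0 1;0 0 0 0 1;0 0 0 0 1"

```text
clock: 28.05
tool_pos: [0.5258, -0.2437, 0.1]
orientation: [-0.001, 0.999, -0.053, -0.007]
ft_force: [-8.8, -2.4, -14.3]
finger_gap: 0.346
grip_force: 26.1
```

```bash
python3 -c "
from h import *
st()"
```

```text
t 28.05 unit xyz mm [  7.7 -47.7 100. ] world [ 0.5258 -0.2437  0.1   ] f [ -8.5  -3.3 -14.3] gap mm 29.4 grip 26.1 yaw -6.08
```

Request:
carry_out:
  motion: "-0.012 0 0 0 1;-0.012 0 0 0 1;-0.012 0 0 0 1;-0.012 0 0 0 1;-0.012 0 -0.001 0 1;-0.012 0 -0.001 0 1;-0.01 0 -0.001 0 1;0 0 -0.001 0 1;0 0 0 0 1;0 0 0 0 1"

```text
clock: 28.88
tool_pos: [0.5088, -0.2417, 0.1044]
orientation: [0.0, 0.999, -0.053, 0.001]
ft_force: [-0.6, 0.5, -1.0]
finger_gap: 0.342
grip_force: 28.4
```

```bash
python3 -c "
from h import *
st()"
```

```text
t 28.88 unit xyz mm [ -9.4 -47.6 104.4] world [ 0.5088 -0.2417  0.1044] f [-0.6  0.4 -1. ] gap mm 29.1 grip 28.4 yaw -6.02
```

Relay 2 is free. Lift and place.

Request:
carry_out:
  motion: "0 0 -0.02 0 1;0 0 -0.04 0 1;0 0 -0.06 0 1;0 0 -0.06 0 1;0 0 -0.06 0 1;0 0 -0.03 0 1;0 0 0 0 1;0 0 0 0 1;0 0 0 0 1;0 0 0 0 1"
  force: 45

```text
clock: 29.72
tool_pos: [0.5075, -0.2414, 0.1836]
orientation: [-0.0, 0.999, -0.053, -0.001]
ft_force: [-0.2, 0.4, 0.1]
finger_gap: 0.338
grip_force: 51.3
```

```bash
python3 - <<'E'
from h import *
st(); c,x,y=tray('top10')
print(delta(np.r_[c-.012*x-.055*y,.185]))
E
```

```text
t 29.72 unit xyz mm [-10.7 -47.4 183.6] world [ 0.5075 -0.2414  0.1836] f [-0.2  0.4  0.1] gap mm 28.7 grip 51.3 yaw -6.03
tray [0.506 0.206] [0.209 0.164] y axis [0.285 0.959]
(array([-0.236, -1.309, -0.003]), np.float64(-6.03))
```

Request:
carry_out:
  motion: "-0.016 -0.094 0 0 1;-0.016 -0.094 0 0 1;-0.016 -0.094 0 0 1;-0.016 -0.094 0 0 1;-0.016 -0.094 0 0 1;-0.016 -0.094 0 0 1;-0.016 -0.094 0 0 1;-0.016 -0.094 0 0 1;-0.016 -0.094 0 0 1;-0.016 -0.094 0 0 1"

```text
clock: 30.6
tool_pos: [0.4896, 0.045, 0.1841]
orientation: [0.0, 0.999, -0.053, -0.001]
ft_force: [0.9, 0.3, -1.1]
finger_gap: 0.339
grip_force: 51.3
```

Request:
carry_out:
  motion: "-0.018 -0.092 0 0 1;-0.019 -0.092 0 0 1;-0.019 -0.092 0 0 1;-0.02 -0.093 0 0 1;0 0 0.05 0 1;0 0 0.1 0 1;0 0 0.1 0 1;0 0 0.08 0 1;0 0 0.03 0 1;0 0 0 0 1"

```text
clock: 31.43
tool_pos: [0.4774, 0.1556, 0.0744]
orientation: [0.001, 0.999, -0.053, -0.002]
ft_force: [0.1, -0.5, -0.4]
finger_gap: 0.336
grip_force: 51.3
```

```bash
python3 -c "
from h import *
st()"
```

```text
t 31.43 unit xyz mm [-82.9 344.2  74.4] world [0.4774 0.1556 0.0744] f [ 0.2 -0.5 -0.4] gap mm 28.5 grip 51.3 yaw -6.04
```

Request:
carry_out:
  motion: "0 0 0.01 0 1;0 0 0.01 0 1;0 0 0.008 0 1;0 0 0.006 0 1;0 0 0 0 1;0 0 0 0 -1;0 0 0 0 -1;0 0 0 0 -1;0 0 0 0 -1;0 0 0 0 -1"

```text
clock: 32.27
tool_pos: [0.4792, 0.1562, 0.0666]
orientation: [-0.0, 0.999, -0.053, 0.0]
ft_force: [0.3, -0.2, 0.4]
finger_gap: 1.001
grip_force: 0.0
```

Request:
carry_out:
  motion: "0 0 -0.06 0 -1;0 0 -0.09 0 -1;0 0 -0.1 0 -1;0 0 -0.1 0 -1;0.02 0.106 0 0 -1;0.02 0.106 0 0 -1;0.02 0.106 0 0 -1;0.02 0.106 0 0 -1;0.02 0.106 0 0 -1;0.02 0.106 0 0 -1"

```text
clock: 33.1
tool_pos: [0.4947, -0.0388, 0.1716]
orientation: [-0.0, 0.999, -0.053, 0.0]
ft_force: [0.5, 0.6, 0.4]
finger_gap: 0.998
grip_force: 0.0
```

Request:
carry_out:
  motion: "0.02 0.106 0 0 0;0.02 0.106 0 0 0;0.02 0.106 0 0 0;0.02 0.106 0 0 0;0.02 0.106 0 0 0;0.02 0.106 0 0 0;0.02 0.106 0 0 0;0.015 0.1 0 0 0;0 0 0 0 0;0 0 0 0 0"

```text
clock: 33.93
tool_pos: [0.5136, -0.2958, 0.1713]
orientation: [0.0, 0.999, -0.055, -0.0]
ft_force: [-0.2, 0.3, 0.1]
finger_gap: 0.505
grip_force: 0.0
```

```bash
cat >> h.py <<'E'
def intray(f):
    c,x,y=tray(f); im=cv2.imread(f'pics/{f}.png');rgb=im[:,:,::-1].astype(int); m=(rgb.min(2)>150).astype(np.uint8); m[:,:150]=0;m[:,285:]=0;m[:180]=0;m[310:]=0
    n,l,s,ce=cv2.connectedComponentsWithStats(m)
    for i in range(1,n):
        if s[i][4]>15: w=onz('top',ce[i],.07)[:2]; print(s[i],'tray xy',((w-c)@x).round(3),((w-c)@y).round(3))
E
python3 - <<'E'
from h import *
st(); intray('top11'); print(delta(U([0,-.0995,.13])))
E
```

```text
t 33.93 unit xyz mm [   1.2 -100.8  171.3] world [ 0.5136 -0.2958  0.1713] f [-0.2  0.3  0.1] gap mm 43.0 grip 0.0 yaw -6.28
tray [0.506 0.206] [0.21  0.164] y axis [0.285 0.959]
[180 236  13  15 148] tray xy -0.012 0.053
[219 250  13  14 159] tray xy -0.015 -0.055
(array([-0.004,  0.004,  0.137]), np.float64(-6.11))
```

Request:
carry_out:
  motion: "-0.003 0 0.05 0 0;0 0 0.05 0 0;0 0 0.05 0 0;0 0 0.04 0 0;0 0 0.03 0 0;0 0 0.03 0 0;0 0 0.02 0 0;0 0 0 0 0;0 0 0 0 1;0 0 0 0 1"
  force: 25

```text
clock: 34.82
tool_pos: [0.5136, -0.2944, 0.0911]
orientation: [0.001, 0.999, -0.053, 0.0]
ft_force: [-0.0, -2.4, -1.7]
finger_gap: 0.346
grip_force: 27.1
```

Request:
carry_out:
  motion: "0 0 0 0 1;0 0 0 0 1;0 0 0 0 1;0 0 0 0 1;0 0 0 0 1;0 0 0 0 1;0 0 0 0 1;0 0 0 0 1;0 0 0 0 1;0 0 0 0 1"

```text
clock: 35.65
tool_pos: [0.5137, -0.2943, 0.091]
orientation: [0.001, 0.999, -0.053, 0.0]
ft_force: [-1.9, -4.4, 3.0]
finger_gap: 0.34
grip_force: 27.9
```

```bash
python3 -c "
from h import *
st()"
```

```text
t 35.65 unit xyz mm [  1.1 -99.4  91. ] world [ 0.5137 -0.2943  0.091 ] f [-1.4 -4.5  3. ] gap mm 28.9 grip 27.9 yaw -6.07
```

Request:
carry_out:
  motion: "0.012 0 -0.002 0 1;0.012 0 -0.002 0 1;0.012 0 -0.002 0 1;0.012 0 -0.002 0 1;0.012 0 -0.002 0 1;0.006 0 -0.002 0 1;0 0 -0.002 0 1;0 0 -0.002 0 1;0 0 0 0 1;0 0 0 0 1"

```text
clock: 36.48
tool_pos: [0.5227, -0.2954, 0.0921]
orientation: [-0.002, 0.998, -0.054, -0.01]
ft_force: [-15.1, -4.3, -3.8]
finger_gap: 0.346
grip_force: 26.7
```

```bash
python3 -c "
from h import *
st()"
```

```text
t 36.48 unit xyz mm [ 10.2 -99.4  92.1] world [ 0.5227 -0.2954  0.0921] f [-14.6  -5.9  -3.8] gap mm 29.4 grip 26.7 yaw -6.18
```

Same pattern as relay 2.

Request:
carry_out:
  motion: "0 0 -0.003 0 1;-0.013 0 -0.002 0 1;-0.013 0 -0.002 0 1;-0.013 0 -0.001 0 1;-0.013 0 -0.001 0 1;-0.013 0 -0.001 0 1;-0.013 0 -0.001 0 1;-0.013 0 -0.001 0 1;0 0 0 0 1;0 0 0 0 1"

```text
clock: 37.32
tool_pos: [0.5091, -0.2932, 0.0982]
orientation: [0.001, 0.999, -0.052, 0.003]
ft_force: [4.7, -6.2, -10.6]
finger_gap: 0.343
grip_force: 28.2
```

```bash
python3 -c "
from h import *
st()"
```

```text
t 37.32 unit xyz mm [ -3.7 -98.7  98.2] world [ 0.5091 -0.2932  0.0982] f [  5.4  -5.6 -10.6] gap mm 29.1 grip 28.2 yaw -6.0
```

Request:
carry_out:
  motion: "-0.01 0 0 0 1;-0.01 0 0 0 1;-0.01 0 0 0 1;-0.003 0 0 0 1;0 0 0 0 1;0 0 0 0 1;0 0 0 0 1;0 0 0 0 1;0 0 0 0 1;0 0 0 0 1"

```text
clock: 38.15
tool_pos: [0.5012, -0.2923, 0.099]
orientation: [0.001, 0.999, -0.052, 0.005]
ft_force: [6.1, -5.4, -10.2]
finger_gap: 0.344
grip_force: 27.8
```

```bash
python3 -c "
from h import *
st()"
```

```text
t 38.15 unit xyz mm [-11.5 -98.7  99. ] world [ 0.5012 -0.2923  0.099 ] f [  6.7  -4.7 -10.2] gap mm 29.2 grip 27.8 yaw -5.98
```

Request:
carry_out:
  motion: "0.012 0 -0.001 0 1;0.012 0 -0.001 0 1;0.012 0 -0.001 0 1;0.012 0 -0.002 0 1;0.012 0 -0.002 0 1;0.012 0 -0.002 0 1;0.012 0 -0.002 0 1;0.012 0 -0.002 0 1;0.005 0 -0.001 0 1;0 0 0 0 1"

```text
clock: 38.98
tool_pos: [0.5199, -0.2943, 0.1003]
orientation: [-0.001, 0.999, -0.053, -0.007]
ft_force: [-9.7, -4.4, -6.6]
finger_gap: 0.344
grip_force: 28.3
```

```bash
python3 -c "
from h import *
st()"
```

```text
t 38.98 unit xyz mm [  7.2 -98.6 100.3] world [ 0.5199 -0.2943  0.1003] f [-9.2 -5.4 -6.6] gap mm 29.2 grip 28.3 yaw -6.09
```

Request:
carry_out:
  motion: "0 0 -0.003 0 1;-0.012 0 -0.002 0 1;-0.012 0 -0.001 0 1;-0.012 0 0 0 1;-0.012 0 -0.001 0 1;-0.012 0 -0.001 0 1;-0.012 0 -0.001 0 1;-0.01 0 -0.001 0 1;0 0 0 0 1;0 0 0 0 1"

```text
clock: 39.82
tool_pos: [0.502, -0.2908, 0.106]
orientation: [-0.001, 0.999, -0.052, -0.0]
ft_force: [0.5, 0.2, -1.6]
finger_gap: 0.342
grip_force: 27.2
```

```bash
python3 -c "
from h import *
st()"
```

```text
t 39.82 unit xyz mm [-11.  -97.1 106. ] world [ 0.502  -0.2908  0.106 ] f [ 0.4  0.2 -1.6] gap mm 29.0 grip 27.2 yaw -5.98
```

Relay 1 is free.

Request:
carry_out:
  motion: "0 0 -0.02 0 1;0 0 -0.04 0 1;0 0 -0.06 0 1;0 0 -0.06 0 1;0 0 -0.06 0 1;0 0 -0.03 0 1;0 0 0 0 1;0 0 0 0 1;0 0 0 0 1;0 0 0 0 1"
  force: 45

```text
clock: 40.65
tool_pos: [0.5013, -0.2916, 0.1861]
orientation: [-0.001, 0.999, -0.053, -0.001]
ft_force: [-0.8, -0.2, -1.4]
finger_gap: 0.338
grip_force: 50.9
```

```bash
python3 - <<'E'
from h import *
st(); c,x,y=tray('top12'); intray('top12b')
print(delta(np.r_[c+.045*x,.185]))
E
```

```text
t 40.65 unit xyz mm [-11.5 -98.  186.1] world [ 0.5013 -0.2916  0.1861] f [-0.8 -0.2 -1.4] gap mm 28.7 grip 50.9 yaw -6.03
tray [0.487 0.212] [0.21  0.164] y axis [0.287 0.958]
tray [0.486 0.212] [0.209 0.164] y axis [0.284 0.959]
[176 256  14  23 211] tray xy -0.053 0.042
[214 269  14  23 221] tray xy -0.056 -0.064
(array([-0.079, -1.636,  0.005]), np.float64(-6.03))
```

The tray was knocked about 20 mm toward −x, and the relays in it changed appearance. I'll look.

```bash
python3 - <<'E'
from h import *
im=cv2.imread('pics/top12b.png'); cv2.imwrite('pics/c12.png',cv2.resize(im[195:305,150:270],None,fx=5,fy=5,interpolation=cv2.INTER_CUBIC))
E
```

```text
(no output)
```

View pics/c12.png

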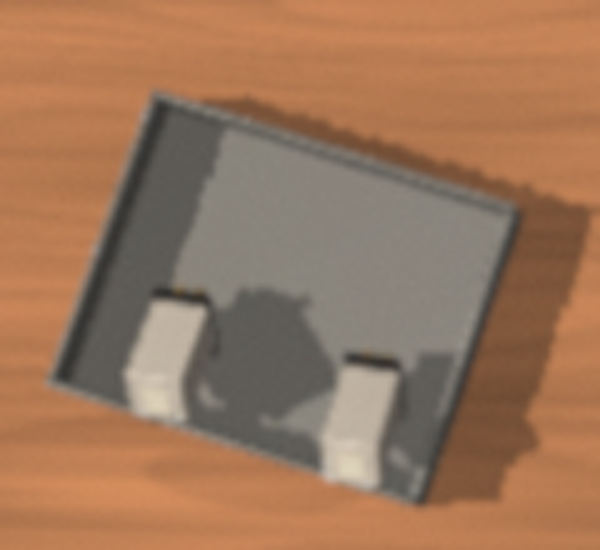

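Both relays have tipped over onto the −x side, lying inside the tray with centres at about x −53 mm; the +x half is free. I'll place relay 1 at tray (+45, 0).

Request:
carry_out:
  motion: "-0.004 -0.091 0 0 1;-0.004 -0.091 0 0 1;-0.004 -0.091 0 0 1;-0.004 -0.091 0 0 1;-0.004 -0.091 0 0 1;-0.004 -0.091 0 0 1;-0.004 -0.091 0 0 1;-0.004 -0.091 0 0 1;-0.004 -0.091 0 0 1;-0.004 -0.091 0 0 1"

```text
clock: 41.58
tool_pos: [0.5185, -0.018, 0.1866]
orientation: [0.0, 0.999, -0.053, -0.0]
ft_force: [0.4, 0.1, -0.3]
finger_gap: 0.335
grip_force: 50.8
```

Request:
carry_out:
  motion: "-0.005 -0.091 0 0 1;-0.005 -0.091 0 0 1;-0.005 -0.091 0 0 1;-0.005 -0.091 0 0 1;-0.005 -0.091 0 0 1;-0.005 -0.091 0 0 1;-0.005 -0.091 0 0 1;-0.004 -0.089 0 0 1;0 0 0 0 1;0 0 0 0 1"

```text
clock: 42.42
tool_pos: [0.5294, 0.2006, 0.1863]
orientation: [-0.0, 0.999, -0.051, -0.001]
ft_force: [-0.3, -1.0, 0.0]
finger_gap: 0.339
grip_force: 50.9
```

Request:
carry_out:
  motion: "0 0 0.05 0 1;0 0 0.1 0 1;0 0 0.1 0 1;0 0 0.07 0 1;0 0 0.04 0 1;0 0 0 0 1;0 0 0 0 1;0 0 0 0 1;0 0 0 0 1;0 0 0 0 1"

```text
clock: 43.25
tool_pos: [0.531, 0.1988, 0.0805]
orientation: [-0.001, 0.999, -0.053, 0.001]
ft_force: [-0.2, -0.3, -0.3]
finger_gap: 0.339
grip_force: 50.9
```

```bash
python3 - <<'E'
from h import *
st()
E
```

```text
t 43.25 unit xyz mm [-34.2 392.8  80.5] world [0.531  0.1988 0.0805] f [-0.2 -0.3 -0.3] gap mm 28.8 grip 50.9 yaw -6.04
```

Request:
carry_out:
  motion: "0 0 0.012 0 1;0 0 0.012 0 1;0 0 0.012 0 1;0 0 0.008 0 1;0 0 0 0 1;0 0 0 0 -1;0 0 0 0 -1;0 0 0 0 -1;0 0 0 0 -1;0 0 0 0 -1"

```text
clock: 44.08
tool_pos: [0.5299, 0.1985, 0.0657]
orientation: [0.0, 0.999, -0.053, -0.0]
ft_force: [-0.0, -0.7, -0.1]
finger_gap: 0.998
grip_force: 0.0
```

Request:
carry_out:
  motion: "0 0 -0.06 0 -1;0 0 -0.09 0 -1;0 0 -0.1 0 -1;0 0 -0.1 0 -1;0.03 0.1 0 0 -1;0.03 0.1 0 0 -1;0.03 0.1 0 0 -1;0.03 0.1 0 0 -1;0.03 0.1 0 0 -1;0.03 0.1 0 0 -1"

```text
clock: 44.92
tool_pos: [0.5648, 0.0124, 0.1709]
orientation: [0.0, 0.999, -0.053, -0.0]
ft_force: [1.3, -0.0, 0.3]
finger_gap: 1.003
grip_force: 0.0
```

Request:
carry_out:
  motion: "0.02 0.09 0 0 -1;0.02 0.09 0 0 -1;0.02 0.09 0 0 -1;0 0 0 0 -1;0 0 0 0 -1;0 0 0 0 -1;0 0 0 0 -1;0 0 0 0 -1;0 0 0 0 -1;0 0 0 0 -1"

```text
clock: 45.75
tool_pos: [0.5742, -0.0677, 0.1709]
orientation: [-0.0, 0.999, -0.052, 0.0]
ft_force: [0.3, -0.2, 0.6]
finger_gap: 1.001
grip_force: 0.0
```

```bash
python3 - <<'E'
from h import *
st(); print(delta(U([.0389,.1315,.077]))); intray('top13')
im=cv2.imread('pics/top13.png'); cv2.imwrite('pics/c13.png',cv2.resize(im[195:305,150:300],None,fx=4,fy=4,interpolation=cv2.INTER_CUBIC))
E
```

```text
t 45.75 unit xyz mm [ 37.2 132.4 170.9] world [ 0.5742 -0.0677  0.1709] f [ 0.3 -0.2  0.6] gap mm 85.1 grip 0.0 yaw -5.95
(array([0.006, 0.003, 0.313]), np.float64(-5.95))
tray [0.487 0.212] [0.209 0.164] y axis [0.288 0.958]
[204 228  13  15 152] tray xy 0.047 -0.0
[176 256  14  23 208] tray xy -0.053 0.042
[215 269  13  15  60] tray xy -0.04 -0.058
```

View pics/c13.png

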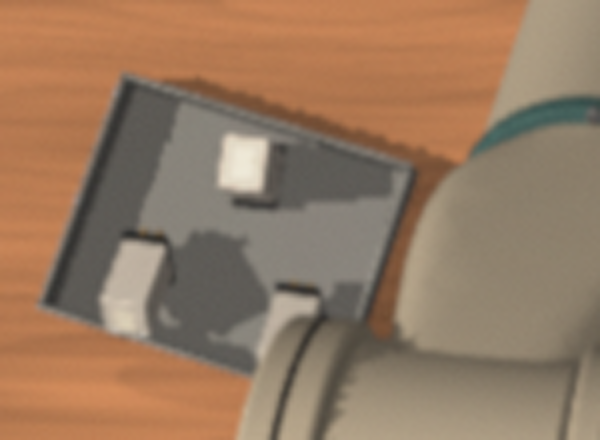

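All three relays are in the tray: relay 1 stands at crop (245,165), and the other two lie on the −x side. Now I'll close the lock bar.

Request:
carry_out:
  motion: "0.006 0.003 0.05 0 -1;0 0 0.08 0 -1;0 0 0.08 0 -1;0 0 0.07 0 -1;0 0 0.03 0 -1;0 0 0 0 -1;0 0 0 0 1;0 0 0 0 1;0 0 0 0 1;0 0 0 0 1"
  force: 40

```text
clock: 46.63
tool_pos: [0.5768, -0.0698, 0.0792]
orientation: [0.0, 0.999, -0.053, 0.001]
ft_force: [-0.0, 1.2, 0.2]
finger_gap: 0.454
grip_force: 0.0
```

Request:
carry_out:
  motion: "0 0 0 0 1;0 0 0 0 1;0 0 0 0 1;0 0 0 0 1;0 0 0 0 1;0 0 0 0 1;0 0 0 0 1;0 0 0 0 1;0 0 0 0 1;0 0 0 0 1"

```text
clock: 47.47
tool_pos: [0.5763, -0.0697, 0.0786]
orientation: [-0.0, 0.999, -0.053, 0.0]
ft_force: [-0.8, 0.0, 5.6]
finger_gap: 0.126
grip_force: 41.9
```

```bash
python3 -c "
from h import *
st()"
```

```text
t 47.47 unit xyz mm [ 39.4 130.7  78.6] world [ 0.5763 -0.0697  0.0786] f [-0.8 -0.1  5.6] gap mm 10.7 grip 41.9 yaw -6.09
```

Request:
carry_out:
  motion: "0 0.015 0 0 1;0 0.02 0 0 1;0 0.02 0 0 1;0 0.02 0 0 1;0 0.015 0 0 1;0 0.015 0 0 1;0 0.01 0 0 1;0 0.005 0 0 1;0 0 0 0 1;0 0 0 0 1"

```text
clock: 48.3
tool_pos: [0.5729, -0.0978, 0.0786]
orientation: [-0.004, 0.999, -0.051, -0.0]
ft_force: [0.3, 13.6, 8.7]
finger_gap: 0.128
grip_force: 42.9
```

```bash
python3 -c "
from h import *
st()"
```

```text
t 48.3 unit xyz mm [ 39.1 102.4  78.6] world [ 0.5729 -0.0978  0.0786] f [-1.1 13.6  8.7] gap mm 10.9 grip 42.9 yaw -5.84
```

Request:
carry_out:
  motion: "0 -0.012 0 0 1;0 -0.01 0 0 1;0 0 0 0 1;0 0 0 0 -1;0 0 0 0 -1;0 0 0 0 -1;0 0 0 0 -1;0 0 0 0 -1;0 0 0 0 -1;0 0 0 0 -1"

```text
clock: 49.13
tool_pos: [0.5728, -0.099, 0.0778]
orientation: [0.0, 0.999, -0.053, -0.0]
ft_force: [-0.1, -0.3, 0.6]
finger_gap: 1.002
grip_force: 0.0
```

Request:
carry_out:
  motion: "0 0 -0.05 0 -1;0 0 -0.1 0 -1;0 0 -0.1 0 -1;0 0 -0.1 0 -1;0 0 -0.1 0 -1;0 0.1 0 0 -1;0 0.1 0 0 -1;0 0.1 0 0 -1;0 0.1 0 0 -1;0 0.1 0 0 -1"

```text
clock: 49.97
tool_pos: [0.5567, -0.2494, 0.2131]
orientation: [0.0, 0.999, -0.052, 0.0]
ft_force: [-0.1, 0.1, -0.1]
finger_gap: 0.996
grip_force: 0.0
```

```bash
python3 - <<'E'
from h import *
st(); intray('top14')
im=cv2.imread('pics/top14.png'); snap('side','side14')
a=cv2.resize(im[190:300,150:370],None,fx=2.7,fy=2.7,interpolation=cv2.INTER_CUBIC)
b=cv2.imread('pics/side14.png')[180:400,120:420]; b=cv2.resize(b,(a.shape[1],int(220*a.shape[1]/300)))[-300:]
b=cv2.resize(cv2.imread('pics/side14.png')[190:395,120:420],(410,280))
b=np.pad(b,((0,0),(0,a.shape[1]-410),(0,0))); cv2.imwrite('pics/c14.png',np.vstack([a,b]))
E
```

```text
t 49.97 unit xyz mm [ 39.1 -50.1 213.1] world [ 0.5567 -0.2494  0.2131] f [-0.1  0.1 -0.1] gap mm 84.7 grip 0.0 yaw -6.02
tray [0.487 0.212] [0.21  0.164] y axis [0.291 0.957]
[204 228  13  15 153] tray xy 0.047 -0.0
[176 256  14  23 209] tray xy -0.054 0.042
[215 269  13  23 218] tray xy -0.055 -0.065
```

View pics/c14.png

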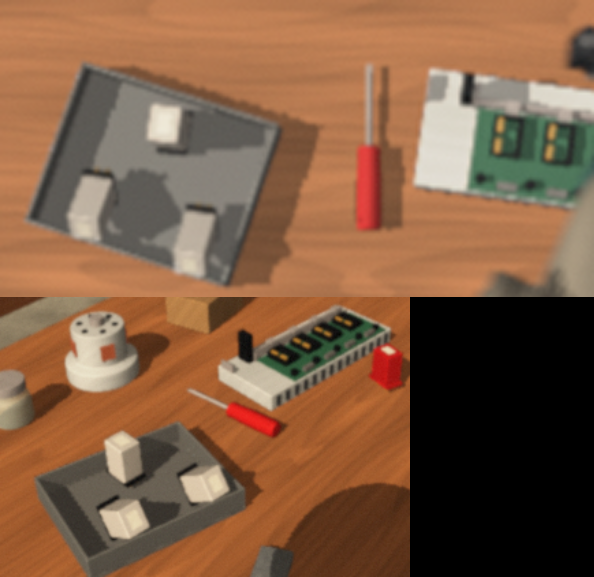

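The tray is level with all three relays inside: two lean on the −x wall with centres at about −55 mm, and one stands. All four sockets are empty and the grip is back at its locked end. Handing in.

```bash
python3 -c "
from h import *
print(finish_job())"
```

```text
the job is handed in; nothing more can be done
None
```

I took out the three fitted relays (1, 2 and 4; socket 3 was empty) by rocking and put them in the tray, slid the lock bar back to its locked end, and handed the job in; no verdict came back, and the final pictures show everything in place.

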